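Switch on the stall's power box with the hook rod

TASK

Pick up the hook rod from its crate, reach over the display board with it and, with the rod's bent end, draw the slide lever on the power box behind the board towards the board until it is fully home against its stop; keep a steady pull of about 8 N on it there for one and a half seconds so that it latches, never more than 15 N. Then lay the rod back on top of the crate without dropping it, leaving the lever home. Touch the power box and its lever only with the rod, do not lean on the board, and do not disturb the cup, the disc cases or the stack.

Things in the scene. Friction and masses are not known exactly. Their poses are not given: they have to be found in the camera images.
- rod: Hook rod, about 180 g. Wooden handle 140 x 22 x 34 mm (its x, y, z; grip the 22), origin at the centre of the handle's underside, z up. A steel rod 8 mm thick leaves its +x end 17 mm above the underside, runs level to x = +190 mm, bends square down and ends 75 mm below the underside. Balances 36 mm from the origin towards the bend. Grip hard (40 N up): it may still give a few mm under the pull.
- rod_grip (a point): Good place to grip the handle: on its centre line, 30 mm from its origin towards the bend, at mid height (17 mm above the underside).
- rod_tip (a point): Lowest point of the rod's bent end: x = +190, y = 0, z = -75 mm in the rod's frame.
- rest: Small upturned wooden crate, fixed, 180 x 120 x 110 mm (x, y, z), flat top 110 mm above the table; origin at the centre of its underside. Stands to the left or the right; the rod lies on it about along its x.
- board: Display board, fixed: upright wooden plank 18 mm thick (x), 260 mm long (y), 105 mm high, with two low feet; origin at the centre of its underside, +x points away from the robot, to the power box behind it.
- power_box: Grey power box, fixed, behind the board: 180 x 140 x 40 mm, origin at the centre of its underside. On its top at y = 0 sits a switch unit in slotted holes, up to 6 mm either way along x from its drawn place, differently each time. Drawn place: lever's middle at x = -10 mm when off, -50 mm when home; guard plates 48 mm apart on both sides from x = -72 to +28 mm, 68 mm above the table.
- lever (a joint): Slide lever: black paddle 8 mm thick (x of the box), 24 mm wide (y), standing from the box's top to 81 mm above the table. Travel in m along the box's -x, towards the board: 0 = off, 0.040 = home against a hard stop (where that lies is known to +-6 mm only: feel for it). Starts at 0 to 0.010, drags with about 2.5 N, stays where it is left.
- cup: Bystander: red open plastic cup, 72 mm across, 90 mm high, loose, beside the power box on its +y side; origin at the centre of its underside.
- dvd: Bystander: film case lying flat in front of the board, 135 x 190 x 17 mm, loose; origin at the centre of its underside.
- cd_stack: Bystander: stack of disc cases 128 x 144 x 57 mm, loose, on the side where the crate is not; origin at the centre of its underside.
There are look-alikes about, which are no part of the job. Leave any pink look-alike of the power_box alone.

How it is judged:
By the outcome, as a careful person would: the job done as asked, in the order asked, and still so for the second after the job is handed in, with the robot touching nothing.
It also fails if it takes over 64 s, if anything falls off the work surface, if the arm or the gripper's body presses on something with over 40 N, if the wrist force passes 120 N, or if a joint passes its speed limit or range.

ROBOT

A 7-joint arm with a two-finger parallel gripper is mounted at the origin on the work surface. World frame = base frame: x ahead of the robot, y to its left, z up, the work surface at z = 0. Lengths are in m, angles in rad, forces in N, time in s.
With the tool pointing down it reaches from about 0.425 to 0.95 m from the base axis. Payload 4.7 kg.
Tool frame: the origin (TCP) lies at the very end of the fingers, on their centre line; the grasp point (between the pads) lies bot.pinch_z behind it (bot.pinch_z is the distance from the TCP to the grasp point, in m); z points along the fingers, y is the line along which they close (so a half turn about z gives the same grasp; the last joint's range is limited). The gripper opens to 85 mm and grips with 20 to 120 N. Pads are 22 mm wide; open, the fingers measure 114 mm over their backs; the gripper's body (76 mm by 85 mm) begins 54 mm behind the grasp point. The pads swing forward as they close: fully open they stand 13 mm farther back than shut.
Start: joints at [1.261, 0.469, -0.049, 1.532, 0.024, 1.141, -0.082], TCP at [0.187, -0.649, 0.203] pointing down, gripper open.
Joint ranges: [-2.59, 2.59], [-0.33, 1.99], [-1.39, 1.29], [0.1, 2.45], [-1.04, 4.18], [0.21, 1.99], [-2.66, 2.66]. Speed limits (rad/s): [2.57, 2.57, 3.14, 3.14, 3.14, 3.14, 3.14].

INTERFACE

Orientations are given as a rotation vector (axis times angle).
In Python, from station import state, cams, workorder, bot gives the robot as it stands. The module is installed in compiled form; this text tells all that it offers.
- The arm moves only by the shell command python3 -m inch 'ROWS' [FORCE]. ROWS is JSON, a list of rows, each an object with "jaw": the opening in per cent of the stroke, from 0 (shut) to 100 (fully open); "translation": the shift along the world's x, y, z in units of 40 cm (1.0 is 40 cm), a list of three; "dr": the turn, a rotation vector about the world's x, y, z in units of 2 pi rad (1.0 is 2 pi rad), a list of three. A call has 1 to 10 rows; each row shifts and turns the commanded pose from where the row before left it; what a row does not reach is not made up. A row lasts 1/12 s, in which the tool goes at most 41.7 mm and 7.16 degrees, less where a joint would pass 70% of its speed; a pose out of reach is approached as far as the arm can. A call with a number of a shift or a turn outside -1 to 1 is refused whole. A call with a gripper value outside its range is refused whole. The fingers move at their own pace and stop on an object; FORCE is the grip in N (left out, the last holds). Time passes only in rows, so rows that do not move let the fingers close. It gives the time, the measured TCP pose, the force, the opening and the grip force at its end, in the units of the state.
- state(): the state, without advancing time (a new reading comes with each control period).
- cams.snapshot(name): name is "scene" or "top"; returns a dict with "color" (384x512x3 uint8, red, green, blue), "fx", "fy", "cx", "cy" (pixels), "origin" and "attitude" of the camera in the world. Camera axes: x right, y down, z forward; pixel columns grow to the right and rows downward; lengths in m; the calibration is good to about 2 mm. A picture is of the moment at which its call begins. There is no depth.
- workorder.close_job(): hands the job in; it is judged then, once.
The state is a dict: "time_s": time; "q": joint angles; "dq": joint speeds; "joint_torque": joint torques, N m; "eef_pos": TCP position; "ee_rot": TCP orientation; "force": force on the tool from outside, world axes, zero at the start; "wrist_torque": the same for the moment, N m; "width": finger opening in m; "grip_force": force on a finger pad.
Only numpy, scipy, OpenCV 4.12 (cv2) and the standard library are available. Lean on these libraries where they do the work, as an engineer would, in place of code of your own. Each camera call takes 0.05 s, during which the arm holds its last target. There are 200 camera calls.

## Working session

There is one attempt and no reset: what is moved stays moved. The work goes in short steps, Python scripts to look and compute and a shell command to move; the robot and the scene stay as the last step left them, time stands still between calls to the robot, and variables do not carry over. Pictures are saved under pics/ and viewed, at most 10 in all, crops included, and the job is handed in when it is done.

```bash
mkdir -p pics; python3 - <<'E'
from station import state,cams,bot
import cv2
print(bot.pinch_z, {k:v for k,v in state().items() if k in('time_s','eef_pos','ee_rot','force','width')})
for n in('scene','top'):
    s=cams.snapshot(n); cv2.imwrite(f'pics/{n}0.png',cv2.cvtColor(s['color'],cv2.COLOR_RGB2BGR))
    print(n,s['fx'],s['fy'],s['cx'],s['cy'],s['origin'],s['attitude'])
E
```

```text
0.0187 {'time_s': 0.0, 'eef_pos': array([ 0.18688794, -0.64793879,  0.20163429]), 'ee_rot': array([-3.10871385e+00, -4.39426365e-01,  5.35508298e-04]), 'force': array([-0.39337456,  0.2250384 , -0.51529292]), 'width': 0.08545035705790707}
scene 440.80747480886964 440.80747480886964 256.7521874513391 188.7944481008321 [1.14789334 0.74680655 0.82252931] [-0.83180409 -2.42158219  1.23322572]
top 354.64793065235534 354.64793065235534 252.11154599952897 192.18423760513434 [4.39884478e-01 3.57399341e-04 8.69823988e-01] [-2.15447352  2.1443125  -0.17130242]
```

View pics/scene0.png

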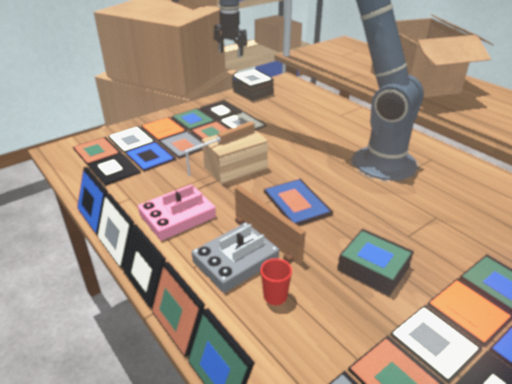

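View pics/top0.png

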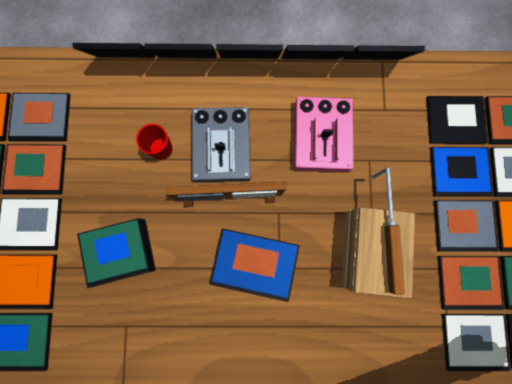

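```bash
cat > h.py <<'E'
import numpy as np,cv2
from scipy.spatial.transform import Rotation as R
from station import state,cams,bot
def snap(n):
    s=cams.snapshot(n); s['R']=R.from_rotvec(s['attitude']).as_matrix(); return s
def ray(s,u,v):
    d=s['R']@np.array([(u-s['cx'])/s['fx'],(v-s['cy'])/s['fy'],1.]); return np.array(s['origin']),d
def onz(s,u,v,z):
    o,d=ray(s,u,v); return o+d*(z-o[2])/d[2]
def tri(s1,p1,s2,p2):
    o1,d1=ray(s1,*p1);o2,d2=ray(s2,*p2)
    a=np.linalg.lstsq(np.c_[d1,-d2],o2-o1,rcond=None)[0]
    A=o1+a[0]*d1;B=o2+a[1]*d2
    return (A+B)/2,np.linalg.norm(A-B)
def proj(s,p):
    c=s['R'].T@(np.array(p)-s['origin']); return c[:2]/c[2]*s['fx']+[s['cx'],s['cy']]
def crop(s,u0,v0,u1,v1,k,f):
    im=cv2.resize(s['color'][v0:v1,u0:u1],None,fx=k,fy=k,interpolation=cv2.INTER_CUBIC)
    cv2.imwrite(f,im[:,:,::-1])
E
python3 - <<'E'
from h import *
s=snap('top'); t=snap('scene')
crop(s,160,90,420,300,3,'pics/t1.png'); crop(t,130,90,310,290,3,'pics/s1.png')
hsv=cv2.cvtColor(s['color'],cv2.COLOR_RGB2HSV)
for p in [(396,258),(370,250),(300,280),(205,170)]: print(p,s['color'][p[1],p[0]],hsv[p[1],p[0]])
E
```

```text
(396, 258) [158  99  45] [ 14 182 158]
(370, 250) [187 149  98] [ 17 121 187]
(300, 280) [143  97  54] [ 14 159 143]
(205, 170) [109 120 133] [106  46 133]
```

View pics/t1.png

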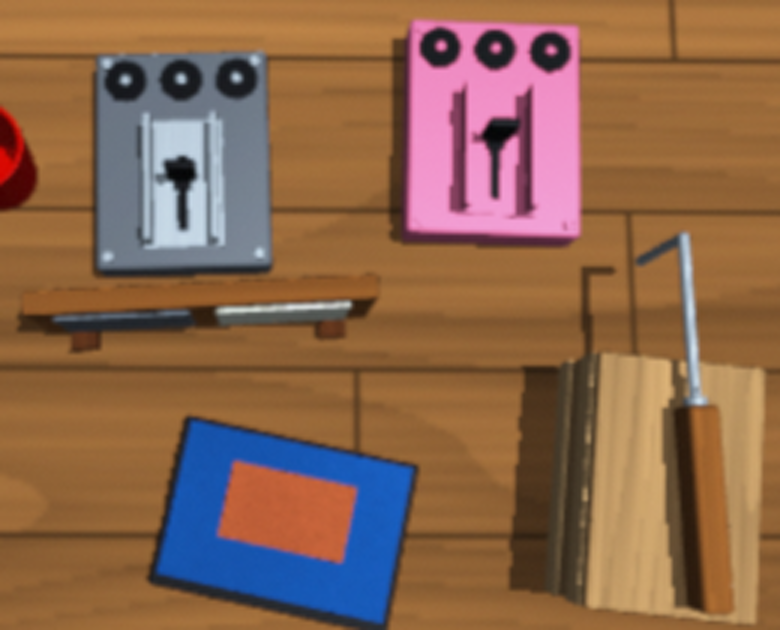

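View pics/s1.png

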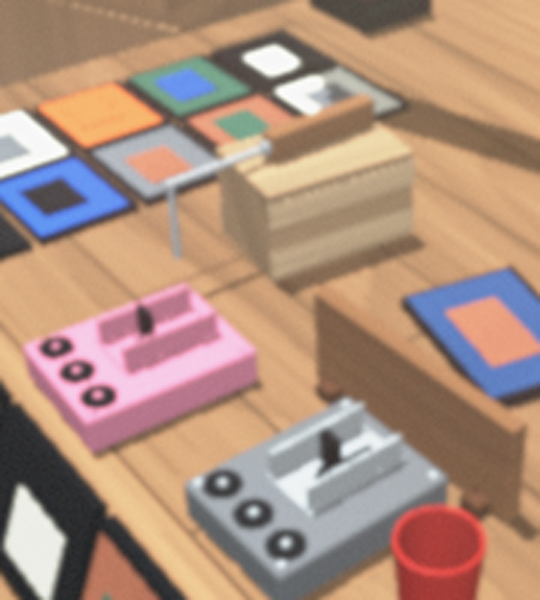

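```bash
python3 - <<'E'
from h import *
np.set_printoptions(precision=4,suppress=True)
s=snap('top'); t=snap('scene')
T=lambda u,v:(160+u/3,90+v/3); S=lambda u,v:(130+u/3,90+v/3)
for n,p,z in [('hand FL',(688,405),.144),('hand FR',(719,405),.144),('hand BL',(705,612),.144),('hand BR',(733,611),.144),('rod root',(697,400),.131),('bend',(685,236),.131),('tip',(640,262),.035),
 ('crate FL',(598,352),.11),('crate FR',(764,368),.11),('crate BL',(586,606),.11),('crate BR',(757,622),.11),
 ('box FL',(97,57),.04),('box FR',(266,54),.04),('box NL',(97,270),.04),('box NR',(271,264),.04),('lever top',(181,162),.081),
 ('guardL n',(146,243),.068),('guardR n',(218,243),.068),('guardL f',(147,113),.068),('guardR f',(213,113),.068),
 ('board l',(22,292),.105),('board r',(377,277),.105),('dvd',(283,520),.017)]:
    print(n,onz(s,*T(*p),z))
for n,a,b in [('bend',(685,236),(168,185)),('tip',(640,262),(178,255)),('lever',(181,162),(331,432)),('cupish',(1,1),(1,1))][:3]:
    print(n,*tri(s,T(*a),t,S(*b)))
for n,p,z in [('box FL..',(282,572),.04),('box far right img-left',(188,492),.04),('boxNR',(350,402),.04),('boxNL',(445,478),.04),('board +y',(523,430),.105),('board -y',(318,290),.105)]: print(n,onz(t,*S(*p),z))
# cup mask
h=cv2.cvtColor(s['color'],cv2.COLOR_RGB2HSV);m=((h[...,0]<5)&(h[...,1]>200)).astype(np.uint8)
x=cv2.boundingRect(m);print(x,onz(s,x[0]+x[2]/2,x[1]+x[3]/2,.045))
E
```

```text
hand FL [ 0.4818 -0.2889  0.144 ]
hand FR [ 0.4819 -0.3102  0.144 ]
hand BL [ 0.3447 -0.2929  0.144 ]
hand BR [ 0.3454 -0.3117  0.144 ]
rod root [ 0.4861 -0.3006  0.131 ]
bend [ 0.6027 -0.2984  0.131 ]
tip [ 0.6023 -0.2999  0.035 ]
crate FL [ 0.5216 -0.2394  0.11  ]
crate FR [ 0.5106 -0.3588  0.11  ]
crate BL [ 0.3441 -0.2238  0.11  ]
crate BR [ 0.3336 -0.3426  0.11  ]
box FL [0.7688 0.1386 0.04  ]
box FR [0.7725 0.0008 0.04  ]
box NL [0.5923 0.1336 0.04  ]
box NR [ 0.5979 -0.0041  0.04  ]
lever top [0.669  0.0653 0.081 ]
guardL n [0.6084 0.0921 0.068 ]
guardR n [0.6088 0.0369 0.068 ]
guardL f [0.7121 0.0936 0.068 ]
guardR f [0.7125 0.042  0.068 ]
board l [0.5638 0.177  0.105 ]
board r [ 0.5764 -0.0812  0.105 ]
dvd [ 0.3974 -0.0146  0.017 ]
bend [ 0.6035 -0.3011  0.121 ] 0.0034757643560444267
tip [ 0.6013 -0.2989  0.0346] 0.0027966193044824837
lever [0.6682 0.0667 0.0791] 0.0036666520895600155
box FL.. [0.7688 0.1408 0.04  ]
box far right img-left [0.7805 0.0195 0.04  ]
boxNR [0.604  0.0103 0.04  ]
boxNL [0.5998 0.1386 0.04  ]
board +y [0.5593 0.1853 0.105 ]
board -y [ 0.5767 -0.0745  0.105 ]
(136, 124, 36, 36) [0.6833 0.227  0.045 ]
```

```bash
python3 -m inch '[{"jaw":100,"translation":[0.056,0.076,0],"dr":[0,0,-0.007]},{"jaw":100,"translation":[0.056,0.076,0],"dr":[0,0,-0.007]},{"jaw":100,"translation":[0.056,0.076,0],"dr":[0,0,-0.007]},{"jaw":100,"translation":[0.056,0.076,0],"dr":[0,0,-0.007]},{"jaw":100,"translation":[0.056,0.076,0],"dr":[0,0,-0.007]},{"jaw":100,"translation":[0.056,0.076,0],"dr":[0,0,-0.007]},{"jaw":100,"translation":[0.056,0.076,0],"dr":[0,0,0]},{"jaw":100,"translation":[0.056,0.076,0],"dr":[0,0,0]},{"jaw":100,"translation":[0.056,0.076,0],"dr":[0,0,0]},{"jaw":100,"translation":[0.056,0.076,0],"dr":[0,0,0]}]' 100
```

```text
time_s: 1.13
eef_pos: [0.4119, -0.343, 0.203]
ee_rot: [3.141, 0.026, 0.001]
force: [0.1, -0.5, 0.0]
width: 0.0855
grip_force: 0.0
```

```bash
python3 -m inch '[{"jaw":100,"translation":[0.04,0.053,0],"dr":[0,0,0]},{"jaw":100,"translation":[0.039,0.053,0],"dr":[0,0,0]},{"jaw":100,"translation":[0,0,0],"dr":[0,0,0]},{"jaw":100,"translation":[0,0,-0.04],"dr":[0,0,0]}]'
python3 - <<'E'
from h import *
s=snap('top'); crop(s,340,150,440,310,3,'pics/t2.png')
E
```

```text
time_s: 1.47
eef_pos: [0.446, -0.3014, 0.1895]
ee_rot: [3.138, 0.033, 0.009]
force: [1.1, -0.6, -0.2]
width: 0.0854
grip_force: 0.0
```

View pics/t2.png

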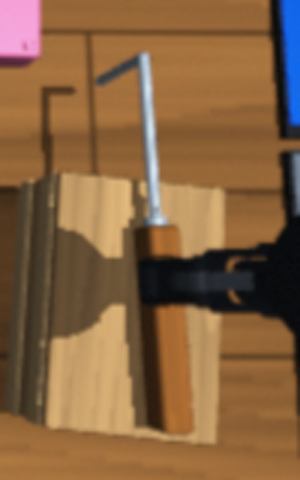

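The picture shows the gripper straddling the handle at about crop (165,275), in line with it. I'll lower and close.

```bash
python3 -m inch '[{"jaw":100,"translation":[0,0,-0.05],"dr":[0,0,0]},{"jaw":100,"translation":[0,0,-0.05],"dr":[0,0,0]},{"jaw":100,"translation":[0,0,-0.045],"dr":[0,0,0]},{"jaw":100,"translation":[0,0,-0.03],"dr":[0,0,0]},{"jaw":100,"translation":[0,0,0],"dr":[0,0,0]}]'; python3 -m inch '[{"jaw":10,"translation":[0,0,0],"dr":[0,0,0]},{"jaw":10,"translation":[0,0,0],"dr":[0,0,0]},{"jaw":10,"translation":[0,0,0],"dr":[0,0,0]},{"jaw":10,"translation":[0,0,0],"dr":[0,0,0]},{"jaw":10,"translation":[0,0,0],"dr":[0,0,0]},{"jaw":10,"translation":[0,0,0],"dr":[0,0,0]},{"jaw":10,"translation":[0,0,0],"dr":[0,0,0]},{"jaw":10,"translation":[0,0,0],"dr":[0,0,0]}]' 100
```

```text
time_s: 1.93
eef_pos: [0.4403, -0.3017, 0.1142]
ee_rot: [-3.139, -0.025, 0.008]
force: [-0.6, 0.6, -0.3]
width: 0.0853
grip_force: 0.0
time_s: 2.6
eef_pos: [0.4427, -0.3022, 0.1169]
ee_rot: [3.141, 0.027, 0.0]
force: [-0.1, 0.0, -0.7]
width: 0.0091
grip_force: 0.0
```

```bash
python3 - <<'E'
from h import *
s=snap('top'); t=snap('scene')
a=cv2.resize(s['color'][150:310,340:460],None,fx=3,fy=3); b=cv2.resize(t['color'][90:190,160:280],None,fx=3.2,fy=4.8)
cv2.imwrite('pics/m3.png',np.hstack([a,b])[:,:,::-1]); print(state()['width'],state()['grip_force'])
E
```

```text
0.008443451732951928 0.0
```

View pics/m3.png

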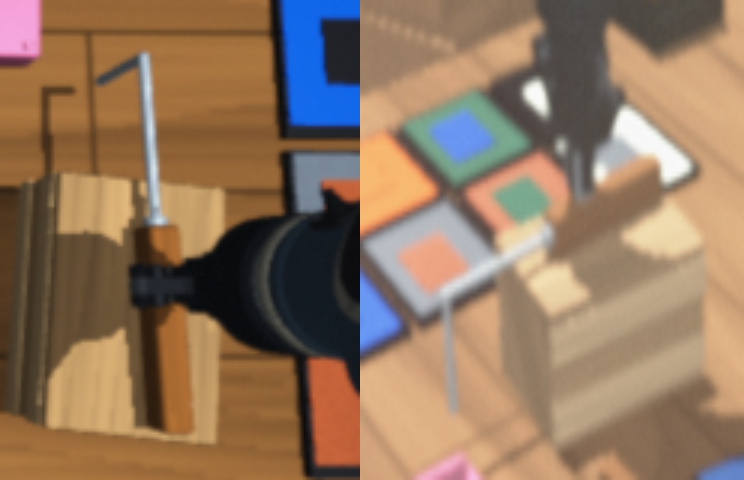

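```bash
python3 - <<'E'
from h import *
s=snap('top'); t=snap('scene')
p=state()['eef_pos'];print(p,state()['q'])
for z in(0,.03,.06): 
    q=p+[0,0,z]; a=proj(s,q);b=proj(t,q); print(z,(a-[340,150])*3,(b-[160,90])*[3.2,4.8]+[360,0])
E
```

```text
[ 0.44269155 -0.30213519  0.11672497] [ 0.66528314  0.34744624 -0.17935227  1.94645056  0.08065541  0.85444281
 -1.11044301]
0 [154.37639689 283.05250792] [578.71330782 224.53402594]
0.03 [172.13057662 282.95588352] [577.67724463 185.17545285]
0.06 [191.4136901  282.85093813] [576.61509749 144.8259873 ]
```

```bash
python3 - <<'E'
from h import *
s=snap('top'); t=snap('scene')
a=cv2.resize(s['color'][215:275,370:420],None,fx=8,fy=8,interpolation=cv2.INTER_CUBIC); b=cv2.resize(t['color'][105:165,195:245],None,fx=8,fy=8,interpolation=cv2.INTER_CUBIC)
im=np.hstack([a,b]); im=np.clip((im/255.)**0.55*255,0,255).astype(np.uint8)
cv2.imwrite('pics/m4.png',im[:,:,::-1])
E
```

```text
(no output)
```

View pics/m4.png

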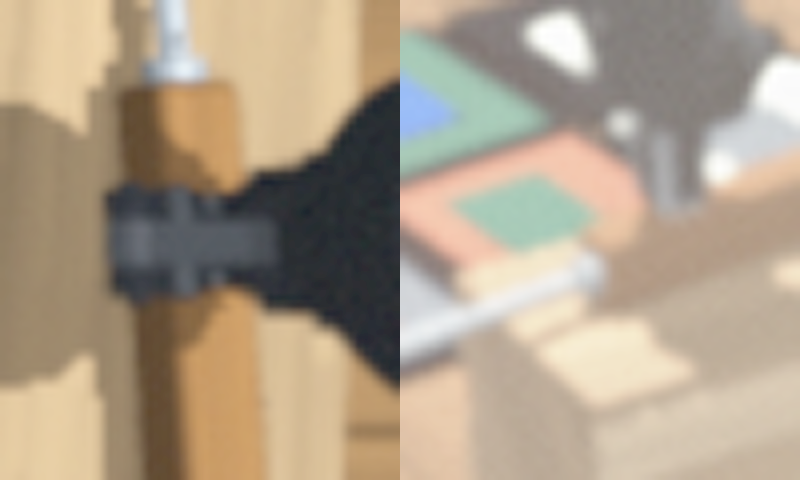

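```bash
python3 - <<'E'
from h import *
np.set_printoptions(precision=4,suppress=True)
s=snap('top'); t=snap('scene')
for u in (384,388,392,396,400):
  for sc in ((228,131),(231,131)): print(u,sc,*tri(s,(u,245.5),t,sc))
print('handle top at x=.443:',[ (y,proj(s,[.443,y,.144]),proj(t,[.443,y,.144])) for y in(-.29,-.3,-.311)])
for y in (-.283,-.3,-.32): print(y, proj(s,[.443,y,.117]),proj(t,[.443,y,.117]))
print(proj(t,[.483,-.3,.127]),'rod root scene obs',(195+190/8,105+265/8))
print(proj(t,[.4434,-.289,.11]))
E
```

```text
384 (228, 131) [ 0.4466 -0.2818  0.1455] 0.017664032833746367
384 (231, 131) [ 0.4432 -0.2777  0.1474] 0.008453749113719015
388 (228, 131) [ 0.4447 -0.2893  0.1423] 0.012343261728727796
388 (231, 131) [ 0.4414 -0.285   0.1444] 0.0031061646295644507
392 (228, 131) [ 0.4428 -0.2967  0.1392] 0.00698584223868883
392 (231, 131) [ 0.4395 -0.2923  0.1414] 0.0022764377800789755
396 (228, 131) [ 0.4409 -0.3042  0.1362] 0.0015929244700796865
396 (231, 131) [ 0.4376 -0.2996  0.1386] 0.0076928438935588315
400 (228, 131) [ 0.439  -0.3116  0.1333] 0.003834286091846318
400 (231, 131) [ 0.4358 -0.3069  0.1358] 0.013141784725871356
handle top at x=.443: [(-0.29, array([390.8703, 244.1447]), array([230.1523, 130.7943])), (-0.3, array([395.7656, 244.1642]), array([228.3566, 129.6108])), (-0.311, array([401.1488, 244.1857]), array([226.3998, 128.3211]))]
-0.283 [382.468  244.1668] [231.6751 139.0397]
-0.3 [390.4951 244.1988] [228.6446 136.9877]
-0.32 [399.9338 244.2364] [225.1375 134.6129]
[218.2651 138.0056] rod root scene obs (218.75, 138.125)
[230.5678 140.2408]
```

The pictures show the fingertips at the handle's top edge (scene px 229,131), about 25 mm above where the state puts them, with the handle undisturbed. I'll open, feel my way down and watch the force.

```bash
python3 -m inch '[{"jaw":80,"translation":[0,0,0],"dr":[0,0,0]},{"jaw":80,"translation":[0,0,0],"dr":[0,0,0]},{"jaw":80,"translation":[0,0,0],"dr":[0,0,0]},{"jaw":80,"translation":[0,0,0],"dr":[0,0,0]},{"jaw":80,"translation":[0,0,-0.0125],"dr":[0,0,0]},{"jaw":80,"translation":[0,0,-0.0125],"dr":[0,0,0]},{"jaw":80,"translation":[0,0,0],"dr":[0,0,0]}]'; python3 -m inch '[{"jaw":20,"translation":[0,0,0],"dr":[0,0,0]},{"jaw":20,"translation":[0,0,0],"dr":[0,0,0]},{"jaw":20,"translation":[0,0,0],"dr":[0,0,0]},{"jaw":20,"translation":[0,0,0],"dr":[0,0,0]},{"jaw":20,"translation":[0,0,0],"dr":[0,0,0]},{"jaw":20,"translation":[0,0,0],"dr":[0,0,0]},{"jaw":20,"translation":[0,0,0],"dr":[0,0,0]}]'
```

```text
time_s: 3.58
eef_pos: [0.4418, -0.3017, 0.1054]
ee_rot: [-3.14, -0.027, 0.003]
force: [-0.2, -0.5, -0.1]
width: 0.0687
grip_force: 0.0
time_s: 4.17
eef_pos: [0.4429, -0.3022, 0.1072]
ee_rot: [3.141, 0.027, 0.001]
force: [-1.2, 1.7, 5.3]
width: 0.019
grip_force: 90.5
```

```bash
python3 -m inch '[{"jaw":60,"translation":[0,0,0],"dr":[0,0,0]},{"jaw":60,"translation":[0,0,0],"dr":[0,0,0]},{"jaw":60,"translation":[0,0,0],"dr":[0,0,0]},{"jaw":60,"translation":[0,0,-0.0125],"dr":[0,0,0]},{"jaw":60,"translation":[0,0,0],"dr":[0,0,0]}]'; python3 - <<'E'
from h import *
s=snap('top'); t=snap('scene')
a=cv2.resize(s['color'][215:275,370:420],None,fx=8,fy=8,interpolation=cv2.INTER_CUBIC); b=cv2.resize(t['color'][105:165,195:245],None,fx=8,fy=8,interpolation=cv2.INTER_CUBIC)
im=np.hstack([a,b]); im=np.clip((im/255.)**0.55*255,0,255).astype(np.uint8)
cv2.imwrite('pics/m5.png',im[:,:,::-1]);print(state()['width'])
E
```

```text
time_s: 4.58
eef_pos: [0.4421, -0.3019, 0.1007]
ee_rot: [-3.141, -0.027, 0.002]
force: [-0.6, 0.0, 0.2]
width: 0.051
grip_force: 0.0
0.051362573968953024
```

View pics/m5.png

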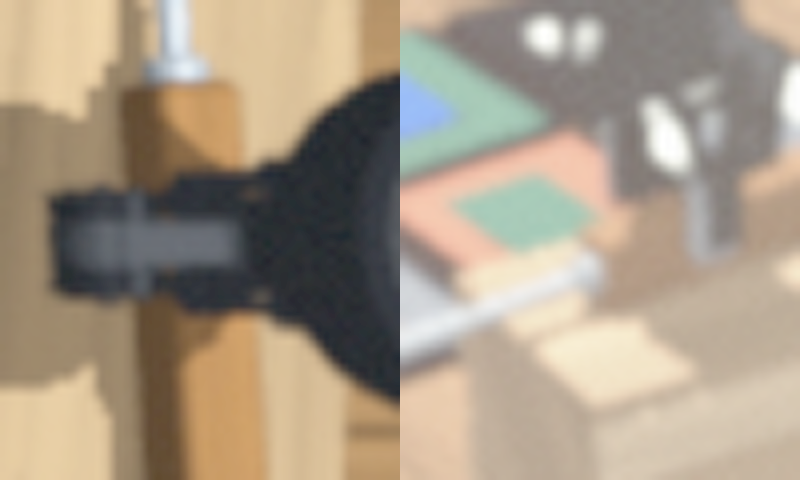

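```bash
python3 - <<'E'
from h import *
t=snap('scene')
for z in (.1,.11,.12,.13,.14):print(z,proj(t,[.442,-.27,z]))
E
```

```text
0.1 [234.41829332 145.13131047]
0.11 [234.33560961 142.43545714]
0.12 [234.25223851 139.71719156]
0.13 [234.16817139 136.97623306]
0.14 [234.08339952 134.21229629]
```

The +y finger now stands in front of the handle with its tip at scene px (234,137), so z≈0.130. The true tip height is therefore about 20 mm above the reported value. I'll go 8 mm lower and close.

```bash
python3 -m inch '[{"jaw":60,"translation":[0,0,-0.01],"dr":[0,0,0]},{"jaw":60,"translation":[0,0,-0.01],"dr":[0,0,0]},{"jaw":60,"translation":[0,0,0],"dr":[0,0,0]}]'; python3 -m inch '[{"jaw":5,"translation":[0,0,0],"dr":[0,0,0]},{"jaw":5,"translation":[0,0,0],"dr":[0,0,0]},{"jaw":5,"translation":[0,0,0],"dr":[0,0,0]},{"jaw":5,"translation":[0,0,0],"dr":[0,0,0]},{"jaw":5,"translation":[0,0,0],"dr":[0,0,0]},{"jaw":5,"translation":[0,0,0],"dr":[0,0,0]}]' 100
```

```text
time_s: 4.98
eef_pos: [0.4421, -0.3018, 0.0928]
ee_rot: [-3.141, -0.027, 0.002]
force: [-0.3, 0.1, 0.9]
width: 0.0514
grip_force: 0.0
time_s: 5.48
eef_pos: [0.443, -0.3023, 0.0941]
ee_rot: [3.141, 0.027, 0.001]
force: [-0.4, 0.2, 2.7]
width: 0.0201
grip_force: 98.9
```

```bash
python3 -m inch '[{"jaw":5,"translation":[0,0,0.02],"dr":[0,0,0]},{"jaw":5,"translation":[0,0,0.04],"dr":[0,0,0]},{"jaw":5,"translation":[0,0,0.07],"dr":[0,0,0]},{"jaw":5,"translation":[0,0,0.07],"dr":[0,0,0]},{"jaw":5,"translation":[0,0,0.07],"dr":[0,0,0]},{"jaw":5,"translation":[0,0,0.06],"dr":[0,0,0]},{"jaw":5,"translation":[0,0,0.03],"dr":[0,0,0]},{"jaw":5,"translation":[0,0,0],"dr":[0,0,0]},{"jaw":5,"translation":[0,0,0],"dr":[0,0,0]}]'; python3 - <<'E'
from h import *
s=snap('top');t=snap('scene')
a=cv2.resize(s['color'][110:280,350:450],None,fx=3.2,fy=3.2,interpolation=cv2.INTER_CUBIC);b=cv2.resize(t['color'][30:200,130:270],None,fx=3.2,fy=3.2,interpolation=cv2.INTER_CUBIC)
cv2.imwrite('pics/m6.png',np.hstack([a,b])[:,:,::-1])
E
```

```text
time_s: 6.23
eef_pos: [0.4425, -0.3021, 0.2378]
ee_rot: [3.141, 0.027, 0.001]
force: [-0.3, 0.5, -1.0]
width: 0.0194
grip_force: 98.3
```

View pics/m6.png

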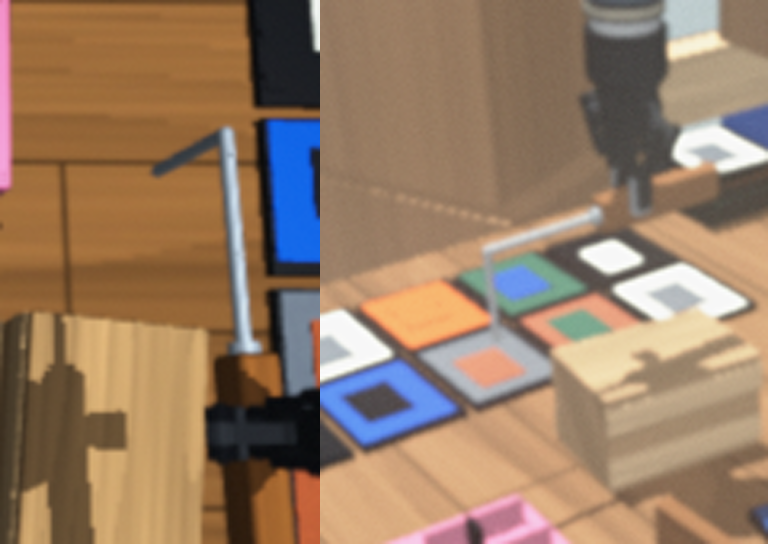

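```bash
python3 - <<'E'
from h import *
np.set_printoptions(precision=4,suppress=True)
s=snap('top');t=snap('scene')
T=lambda u,v:(350+u/3.2,110+v/3.2);S=lambda u,v:(130+u/3.2,30+v/3.2)
print(tri(s,T(226,131),t,S(168,248)),tri(s,T(156,173),t,S(177,338)),tri(s,T(244,345),t,S(278,214)))
print(state()['eef_pos'])
E
```

```text
(array([ 0.602 , -0.2985,  0.2698]), np.float64(0.005487600719099911)) (array([ 0.6008, -0.3   ,  0.1765]), np.float64(0.0037112753919987707)) (array([ 0.4844, -0.2994,  0.27  ]), np.float64(0.007475155246761255))
[ 0.4418 -0.3017  0.2361]
```

```bash
python3 -m inch '[{"jaw":5,"translation":[0.02,0.05,0],"dr":[0,0,0]},{"jaw":5,"translation":[0.02,0.09,0],"dr":[0,0,0]},{"jaw":5,"translation":[0.02,0.09,0],"dr":[0,0,0]},{"jaw":5,"translation":[0.02,0.09,0],"dr":[0,0,0]},{"jaw":5,"translation":[0.02,0.09,0],"dr":[0,0,0]},{"jaw":5,"translation":[0.02,0.09,0],"dr":[0,0,0]},{"jaw":5,"translation":[0.02,0.09,0],"dr":[0,0,0]},{"jaw":5,"translation":[0.02,0.09,0],"dr":[0,0,0]},{"jaw":5,"translation":[0.02,0.09,0],"dr":[0,0,0]},{"jaw":5,"translation":[0.02,0.08,0],"dr":[0,0,0]}]'; python3 -m inch '[{"jaw":5,"translation":[0.01,0.064,0],"dr":[0,0,0]},{"jaw":5,"translation":[0,0,0],"dr":[0,0,0]},{"jaw":5,"translation":[0,0,0],"dr":[0,0,0]}]'; python3 - <<'E'
from h import *
s=snap('top');t=snap('scene');print(state()['eef_pos'],state()['ee_rot'],state()['force'])
a=cv2.resize(s['color'][90:250,180:280],None,fx=3.5,fy=3.5,interpolation=cv2.INTER_CUBIC);b=cv2.resize(t['color'][130:290,180:300],None,fx=3.5,fy=3.5,interpolation=cv2.INTER_CUBIC)
cv2.imwrite('pics/m7.png',np.hstack([a,b])[:,:,::-1])
E
```

```text
time_s: 7.27
eef_pos: [0.5221, 0.0403, 0.2368]
ee_rot: [-3.141, -0.029, 0.003]
force: [0.5, -0.6, -1.2]
width: 0.0201
grip_force: 98.3
time_s: 7.52
eef_pos: [0.5261, 0.0652, 0.2366]
ee_rot: [-3.141, -0.033, 0.003]
force: [-0.7, -1.5, -2.2]
width: 0.0196
grip_force: 98.4
[0.52625474 0.06213716 0.23681111] [ 3.14046445e+00  2.46531081e-02 -2.94103663e-03] [-0.49733563  0.03753899 -1.34491989]
```

View pics/m7.png

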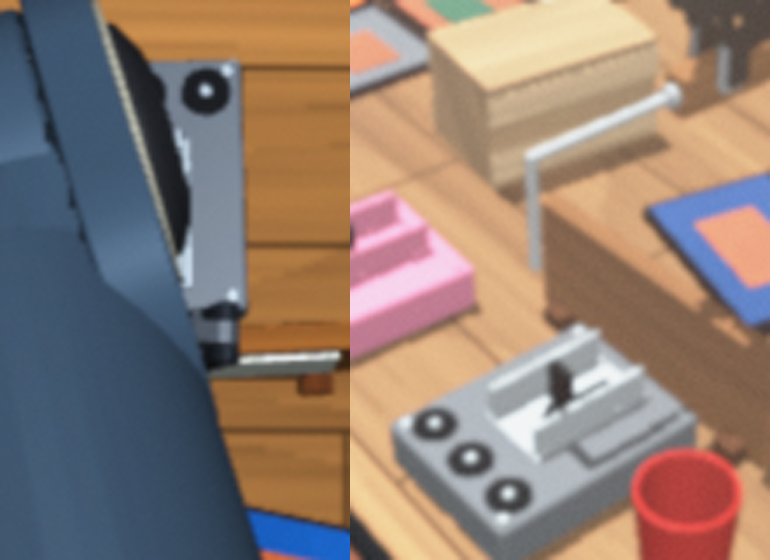

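The scene view shows the rod held level above the box, its tip at scene px (233.4,207) and the lever top at about (240.5,235). The top view is hidden by the arm.

```bash
python3 - <<'E'
from h import *
np.set_printoptions(precision=4,suppress=True)
t=snap('scene');p=state()['eef_pos'];print(p)
print('tip pred',proj(t,p+[.1595,.003,-.059]),'bend pred',proj(t,p+[.1595,.003,.037]),'obs bend',(180+183/3.5,130+157/3.5))
S=lambda u,v:(180+(u-350)/3.5,130+v/3.5)
print('lever top',onz(t,*S(561,363),.081),'guards near/far tops',[onz(t,*S(*q),.068) for q in((590,328),(643,371),(488,388),(540,432))])
print('tip via z',onz(t,*S(537,270),p[2]-.059))
E
```

```text
[0.5264 0.0617 0.237 ]
tip pred [232.2594 205.2084] bend pred [230.9956 171.4534] obs bend (232.28571428571428, 174.85714285714286)
lever top [0.6677 0.069  0.081 ] guards near/far tops [array([0.6189, 0.0388, 0.068 ]), array([0.6174, 0.1005, 0.068 ]), array([0.7164, 0.0466, 0.068 ]), array([0.713 , 0.1057, 0.068 ])]
tip via z [0.688  0.0724 0.178 ]
```

```bash
python3 -m inch '[{"jaw":5,"translation":[0,0.002,-0.03],"dr":[0,0,0]},{"jaw":5,"translation":[0,0.002,-0.05],"dr":[0,0,0]},{"jaw":5,"translation":[0,0.002,-0.05],"dr":[0,0,0]},{"jaw":5,"translation":[0,0,-0.05],"dr":[0,0,0]},{"jaw":5,"translation":[0,0,-0.03],"dr":[0,0,0]},{"jaw":5,"translation":[0,0,0],"dr":[0,0,0]},{"jaw":5,"translation":[0,0,0],"dr":[0,0,0]}]'; python3 -m inch '[{"jaw":5,"translation":[0,0,-0.012],"dr":[0,0,0]},{"jaw":5,"translation":[0,0,-0.012],"dr":[0,0,0]},{"jaw":5,"translation":[0,0,-0.012],"dr":[0,0,0]},{"jaw":5,"translation":[0,0,-0.012],"dr":[0,0,0]},{"jaw":5,"translation":[0,0,-0.012],"dr":[0,0,0]},{"jaw":5,"translation":[0,0,-0.012],"dr":[0,0,0]},{"jaw":5,"translation":[0,0,-0.012],"dr":[0,0,0]},{"jaw":5,"translation":[0,0,-0.012],"dr":[0,0,0]},{"jaw":5,"translation":[0,0,0],"dr":[0,0,0]},{"jaw":5,"translation":[0,0,0],"dr":[0,0,0]}]'
```

```text
time_s: 8.25
eef_pos: [0.5264, 0.0644, 0.1533]
ee_rot: [3.141, 0.023, -0.002]
force: [0.2, -0.0, -0.7]
width: 0.0197
grip_force: 98.4
time_s: 9.08
eef_pos: [0.5265, 0.0659, 0.115]
ee_rot: [3.141, 0.027, -0.001]
force: [-0.5, -0.0, -1.4]
width: 0.0203
grip_force: 98.4
```

```bash
python3 -m inch '[{"jaw":5,"translation":[-0.004,0,0],"dr":[0,0,0]},{"jaw":5,"translation":[-0.004,0,0],"dr":[0,0,0]},{"jaw":5,"translation":[-0.004,0,0],"dr":[0,0,0]},{"jaw":5,"translation":[-0.004,0,0],"dr":[0,0,0]},{"jaw":5,"translation":[-0.004,0,0],"dr":[0,0,0]},{"jaw":5,"translation":[-0.004,0,0],"dr":[0,0,0]},{"jaw":5,"translation":[-0.004,0,0],"dr":[0,0,0]},{"jaw":5,"translation":[-0.004,0,0],"dr":[0,0,0]},{"jaw":5,"translation":[-0.004,0,0],"dr":[0,0,0]},{"jaw":5,"translation":[-0.004,0,0],"dr":[0,0,0]}]'
```

```text
time_s: 9.92
eef_pos: [0.5113, 0.0658, 0.1155]
ee_rot: [-3.141, -0.026, -0.002]
force: [2.4, -0.6, -3.0]
width: 0.0203
grip_force: 98.3
```

```bash
python3 -m inch '[{"jaw":5,"translation":[-0.004,0,0],"dr":[0,0,0]},{"jaw":5,"translation":[-0.004,0,0],"dr":[0,0,0]},{"jaw":5,"translation":[-0.004,0,0],"dr":[0,0,0]},{"jaw":5,"translation":[-0.004,0,0],"dr":[0,0,0]}]'
```

```text
time_s: 10.25
eef_pos: [0.5044, 0.0657, 0.1155]
ee_rot: [3.141, 0.026, 0.001]
force: [3.1, -0.6, -2.2]
width: 0.02
grip_force: 98.2
```

```bash
python3 -m inch '[{"jaw":5,"translation":[-0.004,0,0],"dr":[0,0,0]},{"jaw":5,"translation":[-0.004,0,0],"dr":[0,0,0]},{"jaw":5,"translation":[-0.004,0,0],"dr":[0,0,0]},{"jaw":5,"translation":[-0.004,0,0],"dr":[0,0,0]},{"jaw":5,"translation":[-0.004,0,0],"dr":[0,0,0]},{"jaw":5,"translation":[-0.004,0,0],"dr":[0,0,0]}]'
```

```text
time_s: 10.75
eef_pos: [0.4946, 0.0657, 0.1154]
ee_rot: [3.141, 0.026, 0.0]
force: [2.7, -0.0, -2.3]
width: 0.0195
grip_force: 98.3
```

```bash
python3 -m inch '[{"jaw":5,"translation":[-0.0015,0,0],"dr":[0,0,0]},{"jaw":5,"translation":[-0.0015,0,0],"dr":[0,0,0]},{"jaw":5,"translation":[-0.0015,0,0],"dr":[0,0,0]},{"jaw":5,"translation":[-0.0015,0,0],"dr":[0,0,0]}]'
```

```text
time_s: 11.08
eef_pos: [0.4923, 0.0657, 0.1153]
ee_rot: [3.141, 0.026, 0.0]
force: [2.9, -1.5, -1.5]
width: 0.0198
grip_force: 98.3
```

```bash
python3 -m inch '[{"jaw":5,"translation":[-0.0015,0,0],"dr":[0,0,0]},{"jaw":5,"translation":[-0.0015,0,0],"dr":[0,0,0]},{"jaw":5,"translation":[-0.0015,0,0],"dr":[0,0,0]}]'
```

```text
time_s: 11.33
eef_pos: [0.4905, 0.0658, 0.1153]
ee_rot: [3.141, 0.026, 0.0]
force: [2.8, -1.1, -1.8]
width: 0.02
grip_force: 98.3
```

Still dragging at 2.8 N, so the stop isn't reached yet. I'll carry on in short calls.

```bash
python3 -m inch '[{"jaw":5,"translation":[-0.0015,0,0],"dr":[0,0,0]},{"jaw":5,"translation":[-0.0015,0,0],"dr":[0,0,0]},{"jaw":5,"translation":[-0.0015,0,0],"dr":[0,0,0]}]'
```

```text
time_s: 11.58
eef_pos: [0.4887, 0.0658, 0.1153]
ee_rot: [3.141, 0.027, 0.0]
force: [1.8, -1.9, -1.4]
width: 0.0201
grip_force: 98.2
```

```bash
python3 -m inch '[{"jaw":5,"translation":[-0.001,0,0],"dr":[0,0,0]},{"jaw":5,"translation":[-0.001,0,0],"dr":[0,0,0]}]'
```

```text
time_s: 11.75
eef_pos: [0.4879, 0.0658, 0.1153]
ee_rot: [3.141, 0.026, 0.0]
force: [3.3, -1.2, -1.0]
width: 0.02
grip_force: 98.2
```

```bash
python3 -m inch '[{"jaw":5,"translation":[-0.001,0,0],"dr":[0,0,0]},{"jaw":5,"translation":[-0.001,0,0],"dr":[0,0,0]},{"jaw":5,"translation":[-0.001,0,0],"dr":[0,0,0]}]'
```

```text
time_s: 12.0
eef_pos: [0.4867, 0.0658, 0.1153]
ee_rot: [3.141, 0.026, 0.0]
force: [2.5, -1.6, -1.8]
width: 0.0201
grip_force: 98.2
```

```bash
python3 -m inch '[{"jaw":5,"translation":[-0.001,0,0],"dr":[0,0,0]},{"jaw":5,"translation":[-0.001,0,0],"dr":[0,0,0]},{"jaw":5,"translation":[-0.001,0,0],"dr":[0,0,0]}]'
```

```text
time_s: 12.25
eef_pos: [0.4855, 0.0658, 0.1153]
ee_rot: [3.141, 0.027, -0.0]
force: [2.4, -0.3, -1.9]
width: 0.0203
grip_force: 98.2
```

```bash
python3 -m inch '[{"jaw":5,"translation":[-0.001,0,0],"dr":[0,0,0]},{"jaw":5,"translation":[-0.001,0,0],"dr":[0,0,0]},{"jaw":5,"translation":[-0.001,0,0],"dr":[0,0,0]}]'
```

```text
time_s: 12.5
eef_pos: [0.4842, 0.0658, 0.1153]
ee_rot: [3.141, 0.027, -0.0]
force: [2.7, -0.9, -1.4]
width: 0.0197
grip_force: 98.2
```

```bash
python3 -m inch '[{"jaw":5,"translation":[-0.001,0,0],"dr":[0,0,0]},{"jaw":5,"translation":[-0.001,0,0],"dr":[0,0,0]},{"jaw":5,"translation":[-0.001,0,0],"dr":[0,0,0]},{"jaw":5,"translation":[-0.001,0,0],"dr":[0,0,0]}]'
```

```text
time_s: 12.83
eef_pos: [0.483, 0.0658, 0.1154]
ee_rot: [-3.141, -0.027, -0.001]
force: [3.5, -1.3, -2.3]
width: 0.0198
grip_force: 98.2
```

```bash
python3 -m inch '[{"jaw":5,"translation":[-0.001,0,0],"dr":[0,0,0]},{"jaw":5,"translation":[-0.001,0,0],"dr":[0,0,0]}]'
```

```text
time_s: 13.0
eef_pos: [0.483, 0.0659, 0.1155]
ee_rot: [-3.141, -0.026, -0.004]
force: [7.6, -0.5, -5.7]
width: 0.0199
grip_force: 98.0
```

```bash
python3 -m inch '[{"jaw":5,"translation":[0,0,0],"dr":[0,0,0]},{"jaw":5,"translation":[0,0,0],"dr":[0,0,0]}]'
```

```text
time_s: 13.17
eef_pos: [0.483, 0.0659, 0.1155]
ee_rot: [-3.141, -0.026, -0.004]
force: [5.6, -1.7, -3.9]
width: 0.0198
grip_force: 98.0
```

```bash
python3 -m inch '[{"jaw":5,"translation":[-0.0005,0,0],"dr":[0,0,0]},{"jaw":5,"translation":[0,0,0],"dr":[0,0,0]},{"jaw":5,"translation":[0,0,0],"dr":[0,0,0]}]'
```

```text
time_s: 13.42
eef_pos: [0.483, 0.0659, 0.1155]
ee_rot: [-3.141, -0.026, -0.004]
force: [6.4, -0.9, -4.2]
width: 0.0201
grip_force: 98.0
```

```bash
python3 -m inch '[{"jaw":5,"translation":[-0.0007,0,0],"dr":[0,0,0]},{"jaw":5,"translation":[0,0,0],"dr":[0,0,0]},{"jaw":5,"translation":[0,0,0],"dr":[0,0,0]}]'
```

```text
time_s: 13.67
eef_pos: [0.4829, 0.066, 0.1155]
ee_rot: [-3.141, -0.026, -0.005]
force: [7.1, -1.8, -4.1]
width: 0.02
grip_force: 98.0
```

```bash
python3 -m inch '[{"jaw":5,"translation":[-0.0007,0,0],"dr":[0,0,0]},{"jaw":5,"translation":[0,0,0],"dr":[0,0,0]},{"jaw":5,"translation":[0,0,0],"dr":[0,0,0]}]'
```

```text
time_s: 13.92
eef_pos: [0.4829, 0.066, 0.1156]
ee_rot: [-3.141, -0.026, -0.006]
force: [8.0, -0.6, -5.7]
width: 0.0204
grip_force: 98.0
```

```bash
python3 -m inch '[{"jaw":5,"translation":[0,0,0],"dr":[0,0,0]},{"jaw":5,"translation":[0,0,0],"dr":[0,0,0]},{"jaw":5,"translation":[0,0,0],"dr":[0,0,0]},{"jaw":5,"translation":[0,0,0],"dr":[0,0,0]}]'
```

```text
time_s: 14.25
eef_pos: [0.4829, 0.066, 0.1156]
ee_rot: [-3.141, -0.026, -0.006]
force: [7.2, -0.6, -5.1]
width: 0.02
grip_force: 98.0
```

```bash
python3 -m inch '[{"jaw":5,"translation":[-0.0003,0,0],"dr":[0,0,0]},{"jaw":5,"translation":[0,0,0],"dr":[0,0,0]},{"jaw":5,"translation":[0,0,0],"dr":[0,0,0]},{"jaw":5,"translation":[0,0,0],"dr":[0,0,0]},{"jaw":5,"translation":[0,0,0],"dr":[0,0,0]},{"jaw":5,"translation":[0,0,0],"dr":[0,0,0]},{"jaw":5,"translation":[0,0,0],"dr":[0,0,0]},{"jaw":5,"translation":[0,0,0],"dr":[0,0,0]},{"jaw":5,"translation":[0,0,0],"dr":[0,0,0]},{"jaw":5,"translation":[0,0,0],"dr":[0,0,0]}]'
```

```text
time_s: 15.08
eef_pos: [0.4829, 0.066, 0.1156]
ee_rot: [-3.141, -0.026, -0.006]
force: [7.4, -1.4, -4.8]
width: 0.0196
grip_force: 98.0
```

```bash
python3 -m inch '[{"jaw":5,"translation":[0,0,0],"dr":[0,0,0]},{"jaw":5,"translation":[0,0,0],"dr":[0,0,0]},{"jaw":5,"translation":[0,0,0],"dr":[0,0,0]},{"jaw":5,"translation":[0,0,0],"dr":[0,0,0]},{"jaw":5,"translation":[0,0,0],"dr":[0,0,0]},{"jaw":5,"translation":[0,0,0],"dr":[0,0,0]},{"jaw":5,"translation":[0,0,0],"dr":[0,0,0]},{"jaw":5,"translation":[0,0,0],"dr":[0,0,0]},{"jaw":5,"translation":[0,0,0],"dr":[0,0,0]},{"jaw":5,"translation":[0,0,0],"dr":[0,0,0]}]'
```

```text
time_s: 15.92
eef_pos: [0.4829, 0.066, 0.1156]
ee_rot: [-3.141, -0.026, -0.006]
force: [7.3, -1.2, -5.3]
width: 0.0199
grip_force: 98.0
```

```bash
python3 -m inch '[{"jaw":5,"translation":[0,0,0],"dr":[0,0,0]},{"jaw":5,"translation":[0,0,0],"dr":[0,0,0]},{"jaw":5,"translation":[0,0,0],"dr":[0,0,0]},{"jaw":5,"translation":[0,0,0],"dr":[0,0,0]},{"jaw":5,"translation":[0,0,0],"dr":[0,0,0]},{"jaw":5,"translation":[0,0,0],"dr":[0,0,0]}]'; python3 - <<'E'
from h import *
t=snap('scene')
g=t['color'][190:250,225:275].max(2)   # lever black blob
m=(g<60).astype(np.uint8); n,l,st,c=cv2.connectedComponentsWithStats(m)
for i in range(1,n):
    if st[i][4]>5: print(st[i][:2]+[225,190],st[i][2:],c[i]+[225,190])
for x in (.627,.633,.639): print(x,proj(t,[x,.067,.081]),proj(t,[x,.067,.06]))
E
```

```text
time_s: 16.42
eef_pos: [0.4829, 0.066, 0.1156]
ee_rot: [-3.141, -0.026, -0.006]
force: [7.7, -0.7, -5.0]
width: 0.02
grip_force: 98.0
0.627 [252.65427311 226.78502288] [252.67305735 232.94145157]
0.633 [250.79194564 227.73117894] [250.83096172 233.89357957]
0.639 [248.91966758 228.68239039] [248.97913056 234.85073958]
```

```bash
python3 -m inch '[{"jaw":5,"translation":[-0.0004,0,0],"dr":[0,0,0]},{"jaw":5,"translation":[0,0,0],"dr":[0,0,0]},{"jaw":5,"translation":[0,0,0],"dr":[0,0,0]},{"jaw":5,"translation":[0,0,0],"dr":[0,0,0]},{"jaw":5,"translation":[0,0,0],"dr":[0,0,0]},{"jaw":5,"translation":[0,0,0],"dr":[0,0,0]},{"jaw":5,"translation":[0,0,0],"dr":[0,0,0]},{"jaw":5,"translation":[0,0,0],"dr":[0,0,0]},{"jaw":5,"translation":[0,0,0],"dr":[0,0,0]},{"jaw":5,"translation":[0,0,0],"dr":[0,0,0]}]'; python3 -m inch '[{"jaw":5,"translation":[0,0,0],"dr":[0,0,0]},{"jaw":5,"translation":[0,0,0],"dr":[0,0,0]},{"jaw":5,"translation":[0,0,0],"dr":[0,0,0]},{"jaw":5,"translation":[0,0,0],"dr":[0,0,0]},{"jaw":5,"translation":[0,0,0],"dr":[0,0,0]},{"jaw":5,"translation":[0,0,0],"dr":[0,0,0]},{"jaw":5,"translation":[0,0,0],"dr":[0,0,0]},{"jaw":5,"translation":[0,0,0],"dr":[0,0,0]},{"jaw":5,"translation":[0,0,0],"dr":[0,0,0]},{"jaw":5,"translation":[0,0,0],"dr":[0,0,0]}]'
```

```text
time_s: 17.3
eef_pos: [0.4829, 0.066, 0.1156]
ee_rot: [-3.141, -0.026, -0.007]
force: [8.5, -0.9, -4.8]
width: 0.0198
grip_force: 98.0
time_s: 18.13
eef_pos: [0.4829, 0.066, 0.1156]
ee_rot: [-3.141, -0.026, -0.007]
force: [8.0, -1.3, -5.8]
width: 0.0199
grip_force: 98.0
```

```bash
python3 -m inch '[{"jaw":5,"translation":[0.008,0,0],"dr":[0,0,0]},{"jaw":5,"translation":[0.01,0,0],"dr":[0,0,0]},{"jaw":5,"translation":[0.01,0,0],"dr":[0,0,0]},{"jaw":5,"translation":[0,0,0],"dr":[0,0,0]},{"jaw":5,"translation":[0,0,0.03],"dr":[0,0,0]},{"jaw":5,"translation":[0,0,0.06],"dr":[0,0,0]},{"jaw":5,"translation":[0,0,0.08],"dr":[0,0,0]},{"jaw":5,"translation":[0,0,0.08],"dr":[0,0,0]},{"jaw":5,"translation":[0,0,0.057],"dr":[0,0,0]},{"jaw":5,"translation":[0,0,0],"dr":[0,0,0]}]'; python3 - <<'E'
from h import *
t=snap('scene')
c=t['color'][140:260,190:275]
# lever: dark pixels near expected
g=c.max(2).astype(int)
ys,xs=np.where(g<75)
n,l,st,ce=cv2.connectedComponentsWithStats((g<75).astype(np.uint8))
for i in range(1,n):
    if st[i][4]>8: print(st[i][:2]+[190,140],st[i][2:],ce[i]+[190,140])
p=state()['eef_pos'];print(p)
# steel rod pixels: pred tip/bend for shape check
print(proj(t,p+[.1595,.003,-.059]),proj(t,p+[.1595,.003,.037]),proj(t,p+[.042,0.001,.037]))
E
```

```text
time_s: 18.97
eef_pos: [0.4946, 0.067, 0.2431]
ee_rot: [-3.14, -0.027, -0.014]
force: [0.9, -0.4, -1.3]
width: 0.0201
grip_force: 98.5
[248 230] [ 5 10 37] [249.81081081 234.37837838]
[199 249] [10  6 21] [203.95238095 252.0952381 ]
[0.49309692 0.06647396 0.24033828]
[244.71324379 199.8246439 ] [244.16701562 166.15884142] [282.90671147 149.46672343]
```

```bash
python3 -m inch '[{"jaw":5,"translation":[-0.01,-0.06,0],"dr":[0,0,0]},{"jaw":5,"translation":[-0.013,-0.09,0],"dr":[0,0,0]},{"jaw":5,"translation":[-0.013,-0.09,0],"dr":[0,0,0]},{"jaw":5,"translation":[-0.013,-0.09,0],"dr":[0,0,0]},{"jaw":5,"translation":[-0.013,-0.09,0],"dr":[0,0,0]},{"jaw":5,"translation":[-0.013,-0.09,0],"dr":[0,0,0]},{"jaw":5,"translation":[-0.013,-0.09,0],"dr":[0,0,0]},{"jaw":5,"translation":[-0.013,-0.09,0],"dr":[0,0,0]},{"jaw":5,"translation":[-0.013,-0.09,0],"dr":[0,0,0]},{"jaw":5,"translation":[-0.012,-0.08,0],"dr":[0,0,0]}]'; python3 -m inch '[{"jaw":5,"translation":[0,-0.061,0],"dr":[0,0,0]},{"jaw":5,"translation":[0,0,0],"dr":[0,0,0]},{"jaw":5,"translation":[0,0,0],"dr":[0,0,0]},{"jaw":5,"translation":[0,0,0],"dr":[0,0,0]}]'; python3 - <<'E'
from h import *
np.set_printoptions(precision=4,suppress=True,linewidth=150)
s=snap('top');t=snap('scene');p=state()['eef_pos'];print(p,state()['ee_rot'])
def seg(im,u0,v0,u1,v1):
    c=im['color'][v0:v1,u0:u1].astype(int); m=((c.max(2)-c.min(2))<28)&(c.mean(2)>110)&(c.mean(2)<235)
    n,l,st,_=cv2.connectedComponentsWithStats(m.astype(np.uint8))
    for i in np.argsort(-st[1:,4])[:3]+1:
        ys,xs=np.where(l==i); P=np.c_[xs+u0,ys+v0]
        print('  comp',len(P),'top',P[P[:,1].argmin()],'bot',P[P[:,1].argmax()],'left',P[P[:,0].argmin()],'right',P[P[:,0].argmax()])
print('top pred bend/tip/root',[proj(s,p+d) for d in([.1595,.003,.037],[.1595,.003,-.059],[.042,.001,.037])]);seg(s,385,140,432,225)
print('scene pred',[proj(t,p+d) for d in([.1595,.003,.037],[.1595,.003,-.059],[.042,.001,.037])]);seg(t,170,85,222,145)
E
```

```text
time_s: 19.85
eef_pos: [0.4395, -0.2797, 0.236]
ee_rot: [-3.14, -0.025, 0.006]
force: [0.4, 0.6, -0.5]
width: 0.0198
grip_force: 98.6
time_s: 20.18
eef_pos: [0.4411, -0.301, 0.2365]
ee_rot: [-3.139, -0.028, 0.004]
force: [-0.4, 0.0, -1.4]
width: 0.02
grip_force: 98.6
[ 0.4417 -0.3007  0.2373] [-3.14   -0.0307  0.0021]
top pred bend/tip/root [array([420.2258, 151.9008]), array([397.2368, 164.3524]), array([426.0076, 219.5922])]
  comp 140 top [418 151] bot [423 220] left [418 151] right [430 218]
  comp 10 top [420 173] bot [420 182] left [420 173] right [420 173]
  comp 10 top [422 195] bot [422 204] left [422 195] right [422 195]
scene pred [array([181.8634, 105.6225]), array([184.9691, 135.2007]), array([215.7695,  94.9849])]
  comp 433 top [215  95] bot [170 144] left [170 136] right [218  96]
  comp 40 top [219 104] bot [218 115] left [210 108] right [221 104]
  comp 5 top [194 109] bot [198 110] left [194 109] right [198 110]
```

```bash
python3 - <<'E'
from h import *
t=snap('scene');s=snap('top')
m=cv2.imread('pics/m6.png')[:,:,::-1]
old=cv2.resize(m[:,320:],(140,170),interpolation=cv2.INTER_AREA); oldt=cv2.resize(m[:,:320],(100,170),interpolation=cv2.INTER_AREA)
for nm,o,off,im,boxes in(('scene',old,(130,30),t,{'bend':(178,103,192,113),'tip':(180,126,191,140),'handle':(205,85,222,105)}),('top',oldt,(350,110),s,{'bend':(412,146,428,160),'tip':(394,154,410,170)})):
  for k,(a,b,c,d) in boxes.items():
    T=np.ascontiguousarray(o[b-off[1]:d-off[1],a-off[0]:c-off[0]]); I=np.ascontiguousarray(im['color'][b-8:d+8,a-8:c+8])
    r=cv2.matchTemplate(I,T,cv2.TM_CCOEFF_NORMED); _,v,_,l=cv2.minMaxLoc(r); print(nm,k,'shift',l[0]-8,l[1]-8,round(v,2))
E
```

```text
scene bend shift 0 0 0.99
scene tip shift 0 0 0.99
scene handle shift 0 0 1.0
top bend shift -1 0 0.99
top tip shift 0 0 0.98
```

```bash
python3 -m inch '[{"jaw":5,"translation":[0.003,-0.002,-0.03],"dr":[0,0,0]},{"jaw":5,"translation":[0,0,-0.07],"dr":[0,0,0]},{"jaw":5,"translation":[0,0,-0.07],"dr":[0,0,0]},{"jaw":5,"translation":[0,0,-0.07],"dr":[0,0,0]},{"jaw":5,"translation":[0,0,-0.05],"dr":[0,0,0]},{"jaw":5,"translation":[0,0,-0.03],"dr":[0,0,0]},{"jaw":5,"translation":[0,0,-0.02],"dr":[0,0,0]},{"jaw":5,"translation":[0,0,0],"dr":[0,0,0]},{"jaw":5,"translation":[0,0,0],"dr":[0,0,0]}]'
```

```text
time_s: 21.13
eef_pos: [0.4433, -0.3031, 0.1025]
ee_rot: [3.141, 0.028, 0.001]
force: [0.6, 0.0, -0.6]
width: 0.0196
grip_force: 98.6
```

```bash
python3 -m inch '[{"jaw":5,"translation":[0,0,-0.0025],"dr":[0,0,0]},{"jaw":5,"translation":[0,0,0],"dr":[0,0,0]}]'
```

```text
time_s: 21.3
eef_pos: [0.4436, -0.3037, 0.1022]
ee_rot: [3.14, 0.027, 0.003]
force: [-0.5, -0.6, -2.1]
width: 0.0201
grip_force: 98.6
```

```bash
python3 -m inch '[{"jaw":5,"translation":[0,0,-0.005],"dr":[0,0,0]},{"jaw":5,"translation":[0,0,-0.005],"dr":[0,0,0]},{"jaw":5,"translation":[0,0,-0.003],"dr":[0,0,0]},{"jaw":5,"translation":[0,0,0],"dr":[0,0,0]}]'
```

```text
time_s: 21.63
eef_pos: [0.4427, -0.3033, 0.0957]
ee_rot: [-3.141, -0.027, 0.001]
force: [-0.4, 0.2, -2.2]
width: 0.0199
grip_force: 98.6
```

```bash
python3 -m inch '[{"jaw":5,"translation":[0,0,-0.002],"dr":[0,0,0]},{"jaw":5,"translation":[0,0,-0.002],"dr":[0,0,0]},{"jaw":5,"translation":[0,0,0],"dr":[0,0,0]}]'
```

```text
time_s: 21.88
eef_pos: [0.4428, -0.3033, 0.0942]
ee_rot: [-3.141, -0.026, 0.0]
force: [-0.2, -0.3, -1.6]
width: 0.0199
grip_force: 98.6
```

```bash
python3 -m inch '[{"jaw":5,"translation":[0,0,-0.0015],"dr":[0,0,0]},{"jaw":5,"translation":[0,0,0],"dr":[0,0,0]}]'
```

```text
time_s: 22.05
eef_pos: [0.4429, -0.3034, 0.0941]
ee_rot: [3.141, 0.027, -0.0]
force: [-2.0, 0.2, 1.8]
width: 0.02
grip_force: 99.2
```

```bash
python3 -m inch '[{"jaw":5,"translation":[0,0,-0.0015],"dr":[0,0,0]},{"jaw":5,"translation":[0,0,0],"dr":[0,0,0]}]'
```

```text
time_s: 22.22
eef_pos: [0.4429, -0.3034, 0.0941]
ee_rot: [3.141, 0.026, -0.0]
force: [-2.7, 1.4, 6.9]
width: 0.0198
grip_force: 99.9
```

```bash
python3 -m inch '[{"jaw":35,"translation":[0,0,0.001],"dr":[0,0,0]},{"jaw":45,"translation":[0,0,0],"dr":[0,0,0]},{"jaw":60,"translation":[0,0,0],"dr":[0,0,0]},{"jaw":60,"translation":[0,0,0],"dr":[0,0,0]},{"jaw":60,"translation":[0,0,0],"dr":[0,0,0]},{"jaw":60,"translation":[0,0,0.02],"dr":[0,0,0]},{"jaw":60,"translation":[0,0,0.05],"dr":[0,0,0]},{"jaw":60,"translation":[0,0,0.07],"dr":[0,0,0]},{"jaw":60,"translation":[0,0,0.07],"dr":[0,0,0]},{"jaw":60,"translation":[0,0,0.07],"dr":[0,0,0]}]'; python3 -m inch '[{"jaw":60,"translation":[0,0,0.05],"dr":[0,0,0]},{"jaw":60,"translation":[0,-0.05,0.03],"dr":[0,0,0]},{"jaw":60,"translation":[-0.03,-0.08,0],"dr":[0,0,0]},{"jaw":60,"translation":[-0.03,-0.08,0],"dr":[0,0,0]},{"jaw":60,"translation":[-0.03,-0.08,0],"dr":[0,0,0]},{"jaw":60,"translation":[0,0,0],"dr":[0,0,0]},{"jaw":60,"translation":[0,0,0],"dr":[0,0,0]}]'; python3 - <<'E'
from h import *
t=snap('scene');s=snap('top')
for nm,im,boxes in(('scene',t,{'bend':(178,140,196,180),'handle':(205,118,260,155),'cup':(255,255,300,310),'dvd':(260,175,340,225),'stack':(335,225,415,305)}),('top',s,{'bend':(370,160,400,185),'handle':(380,215,408,300),'cup':(130,115,178,165),'dvd':(205,225,305,305),'stack':(75,215,160,290)})):
  o=cv2.imread(f'pics/{nm}0.png')[:,:,::-1]
  for k,(a,b,c,d) in boxes.items():
    T=np.ascontiguousarray(o[b:d,a:c]); I=np.ascontiguousarray(im['color'][b-8:d+8,a-8:c+8])
    r=cv2.matchTemplate(I,T,cv2.TM_CCOEFF_NORMED); _,v,_,l=cv2.minMaxLoc(r); print(nm,k,l[0]-8,l[1]-8,round(v,3))
c=s['color'][105:180,195:248].max(2)
n,l,st,ce=cv2.connectedComponentsWithStats((c<45).astype(np.uint8))
for i in range(1,n):
    if st[i][4]>8: q=ce[i]+[195,105]; print(q,st[i],onz(s,*q,.075))
E
```

```text
time_s: 23.05
eef_pos: [0.4427, -0.3032, 0.2072]
ee_rot: [3.141, 0.027, 0.0]
force: [0.3, 0.0, -0.1]
width: 0.0516
grip_force: 0.0
time_s: 23.63
eef_pos: [0.4052, -0.4216, 0.2377]
ee_rot: [3.141, 0.019, -0.0]
force: [0.4, 1.0, -0.6]
width: 0.0515
grip_force: 0.0
scene bend 0 0 0.986
scene handle 0 0 0.727
scene cup 0 0 0.999
scene dvd 0 0 0.919
scene stack 0 0 0.999
top bend 1 0 0.975
top handle 2 0 0.711
top cup 0 0 1.0
top dvd 0 0 0.994
top stack 0 0 1.0
[238.25       115.94318182] [38  5 12 12 88] [0.73880425 0.02506734 0.075     ]
[201.46808511 116.65957447] [ 1  6 12 12 94] [0.73635908 0.11096125 0.075     ]
[219.85869565 116.30434783] [19  6 13 12 92] [0.73757348 0.06804767 0.075     ]
[219.98148148 160.33333333] [21 50  9 10 54] [0.63207081 0.06593958 0.075     ]
```

```bash
python3 -c "
from station import workorder
print(workorder.close_job())"
```

```text
the job is handed in; nothing more can be done
None
```

The job is handed in at about 24 s: the lever was drawn home against its stop and held at 7–8.5 N for about four seconds, the rod is back on the crate, and the camera check showed the cup, film case and stack unmoved; one viewed crop (780 x 630) was over the 800 x 600 limit.

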